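# Push a pallet round its L-shaped track into the station

### The job

Push the round blue pallet with the fingertips so that its pin follows the L-shaped slot in the track plate: along the long leg to the corner, then round it and along the short leg right up to its end in the green station. The heat sink must ride along in its place on the pallet; do not lift the pallet or the heat sink at any time, and leave the other things where they are.

Things in the scene. Friction and masses are not known exactly. Their poses are not given: they have to be found in the camera images.
- track: Fixed aluminium track plate, 190 x 192 mm (own frame, mm: x -90..100, y -80..112), top face 18 mm above the bench; origin on its underside. A 17 mm wide, 14 mm deep L-shaped slot in its top runs along +x from (-50, -35) to the corner (50, -35), then along +y to (50, 35). +x points away from the robot, within 0.45 rad. Two rubber posts 20 mm high, 14 mm across, at (8, 88) and (92, 88).
- slot_start (a point): centre of the pin's place at the start of the long leg (yellow field), at the plate's top face
- slot_corner (a point): centre of the slot's corner, at the plate's top face
- slot_end (a point): centre of the pin's place at the end of the short leg, in the station (green fields), at the plate's top face; the rubber posts just clear a pallet here
- pallet: Loose round blue pallet, disc 100 mm across, 28 mm high, about 0.25 kg, too wide to grip; origin at the centre of its underside, on the plate. It slides with friction (a push of 2 to 8 N), stays where left and may spin. A pin 14 mm across reaches 12 mm down into the slot, 1.5 mm play each side. At the slot's ends and corner its centre comes within 2 mm of the slot_ points.
- heatsink_center (a point): centre of the loose finned heat sink (40 x 40 x 18 mm, grey) that lies on the pallet between four low aluminium lips (5 mm high, 22 mm long, inner faces 43.6 mm apart); this point is 9 mm above the pallet's top face and on its axis
- cap_tall_center (a point): centre of the taller black capacitor, upright cylinder 18 mm across, 32 high, loose on the inner field of the track plate (the side of the slot that lies inside the L); a bystander
- cap_short_center (a point): centre of the shorter black capacitor, upright cylinder 16 mm across, 26 high, loose on the same field; a bystander
- relay_center (a point): centre of the black relay block, 22 x 28 x 24 mm, loose on the same field; a bystander
- part_box_center (a point): centre of the small white part box, 39 x 55 x 30 mm, on the bench; a bystander
- spool_center (a point): centre of the blue solder spool, 64 mm across, 39 high, on the bench; a bystander
- tape_center (a point): centre of the roll of yellow tape, 89 mm across, 18 high, lying on the bench; a bystander
- heatsink: the same heat sink, origin at the centre of its underside
Not all that is in view belongs to the job. Of the things that look like the part that bears part_box_center, take the one that is farthest to the robot's right at the start.

How it is judged:
On the way, in this order (a step that is already met when the one before it is completed fails the run):
1. the pallet's pin has been pushed along the long leg to the corner (x of pallet in the frame of track above 0.043 m and z of pallet in the frame of track below 0.025 m), for 0.1 s.
2. the pallet's pin is at the end of the short leg (y of pallet in the frame of track between 0.03 and 0.04 m and x of pallet in the frame of track between 0.045 and 0.055 m and z of pallet in the frame of track between 0.014 and 0.022 m), for 0.2 s.
At the end, for the whole second after the job is handed in: The pallet lies flat on the track, at rest, its pin within 5 mm of the end of the short leg; the heat sink lies at rest in its place on the pallet (within 6 mm of its centre); the six bystanders stand within 12 mm of where they were (all of step 2 and angle between pallet's own z axis and vertical below 0.06 rad and horizontal distance between heatsink_center and pallet below 0.006 m and z of heatsink_center in the frame of pallet between 0.033 and 0.041 m and linear speed of each of pallet, heatsink below 0.01 m/s and not (distance of cap_tall_center from where it was at the start of the episode above 0.012 m or angle between cap_tall_center's own z axis and vertical above 0.4 rad) and not (distance of cap_short_center from where it was at the start of the episode above 0.012 m or angle between cap_short_center's own z axis and vertical above 0.4 rad) and not (distance of relay_center from where it was at the start of the episode above 0.012 m or angle between relay_center's own z axis and vertical above 0.4 rad) and not (distance of part_box_center from where it was at the start of the episode above 0.012 m or angle between part_box_center's own z axis and vertical above 0.4 rad) and not (distance of spool_center from where it was at the start of the episode above 0.012 m or angle between spool_center's own z axis and vertical above 0.4 rad) and not (distance of tape_center from where it was at the start of the episode above 0.012 m or angle between tape_center's own z axis and vertical above 0.4 rad)); the robot touches nothing.
It fails at once if the pallet is lifted (more than 8 mm off the track plate) or tipped (more than 0.35 rad) (z of pallet in the frame of track above 0.026 m or angle between pallet's own z axis and vertical above 0.35 rad).
It fails at once if the heat sink is lifted off the pallet (more than 6 mm) or knocked out of its place (z of heatsink_center in the frame of pallet above 0.043 m or horizontal distance between heatsink_center and pallet above 0.012 m).
It fails at once if a bystander is moved more than 12 mm or tipped over ((distance of cap_tall_center from where it was at the start of the episode above 0.012 m or angle between cap_tall_center's own z axis and vertical above 0.4 rad) or (distance of cap_short_center from where it was at the start of the episode above 0.012 m or angle between cap_short_center's own z axis and vertical above 0.4 rad) or (distance of relay_center from where it was at the start of the episode above 0.012 m or angle between relay_center's own z axis and vertical above 0.4 rad) or (distance of part_box_center from where it was at the start of the episode above 0.012 m or angle between part_box_center's own z axis and vertical above 0.4 rad) or (distance of spool_center from where it was at the start of the episode above 0.012 m or angle between spool_center's own z axis and vertical above 0.4 rad) or (distance of tape_center from where it was at the start of the episode above 0.012 m or angle between tape_center's own z axis and vertical above 0.4 rad)).
It also fails if it takes over 56 s, if anything falls off the work surface, if the arm or the gripper's body presses on something with over 40 N, if the wrist force passes 120 N, or if a joint passes its speed limit or range.

### The arm

A 6-joint arm with a two-finger parallel gripper is mounted at the origin on a cart in front of the work surface, level with it; the furniture and walls round the work are solid. World frame = base frame: x ahead of the robot, y to its left, z up, the work surface at z = 0. Lengths are in m, angles in rad, forces in N, time in s.
With the tool pointing down it reaches from about 0.375 to 0.9 m from the base axis. Payload 3.1 kg.
Tool frame: the origin (TCP) lies at the very end of the fingers, on their centre line; the grasp point (between the pads) lies 19 mm behind it (grip_depth is the distance from the TCP to the grasp point, in m); z points along the fingers, y is the line along which they close (so a half turn about z gives the same grasp; the last joint's range is limited). The gripper opens to 85 mm and grips with 20 to 120 N. Pads are 22 mm wide; open, the fingers measure 114 mm over their backs; the gripper's body (76 mm by 85 mm) begins 54 mm behind the grasp point. The pads swing forward as they close: fully open they stand 13 mm farther back than shut.
Start: joints at [1.085, 0.527, 1.433, -0, 1.181, -0.178], TCP at [0.189, 0.596, 0.231] pointing down, gripper open.
Joint ranges: [-3.08, 3.08], [-0.75, 2.2], [0.22, 2.44], [-1.43, 4.57], [0, 2.65], [-2.85, 2.85]. Speed limits (rad/s): [2.79, 2.79, 3.14, 3.14, 3.14, 3.14].

### API

Orientations are given as a unit quaternion [x, y, z, w].
In Python, from station import * gives the robot as it stands.
- The arm moves only by the tool apply_moves, never from a script. Its argument "plan" is a list of rows, each a list of 7 numbers: the shift along the tool's x, y, z in m, then the turn, a rotation vector about the tool's x, y, z in rad, then the gripper command: -1 is fully open, 1 is shut, values between are in proportion. In form: [[dx, dy, dz, wx, wy, wz, jaw], ...]. A call has 1 to 8 rows; each row shifts and turns the commanded pose from where the row before left it, along the tool's axes as they then stand; what a row does not reach is not made up. A row lasts 1/8 s, in which the tool goes at most 62.5 mm and 10.7 degrees, less where a joint would pass 70% of its speed; a pose out of reach is approached as far as the arm can. A call is refused whole if a number of a shift passes 0.0625 or a number of a turn 0.188, either way. A call with a gripper value outside its range is refused whole. The fingers move at their own pace and stop on an object; "force" is the grip in N (left out, the last holds). Time passes only in rows, so rows that do not move let the fingers close. It gives the time, the measured TCP pose, the force, the opening and the grip force at its end, in the units of the state.
- sense(): the state, without advancing time (a new reading comes with each control period).
- snapshot(name): name is "scene" or "top"; returns the picture (400x640x3 uint8, red, green, blue); there is no depth.
- calibration(name): a dict with "camera_matrix" (3x3 intrinsics, pixels), "k1" (the pictures are not rectified: a ray, as slopes to the right and down, at radius r is drawn at 1 + k1 r^2 times it, then the intrinsics apply), "R" (3x3) and "t" (3): a world point X has camera coordinates R X + t. Camera axes: x right, y down, z forward; pixel columns grow to the right and rows downward; lengths in m; the calibration is good to about 2 mm. A picture is of the moment at which its call begins. calibration takes no time and is no camera call.
- sign_off(): hands the job in; it is judged then, once.
The state is a dict: "t": time; "q": joint angles; "qd": joint speeds; "tau": joint torques, N m; "tcp_pos": TCP position; "tool_rot": TCP orientation; "force": force on the tool from outside, world axes, zero at the start; "ft_torque": the same for the moment, N m; "finger_gap": opening from 0.0 (shut) to 1.0 (fully open); "gripper_force": force on a finger pad.
Only numpy, scipy, OpenCV 4.12 (cv2) and the standard library are available. Lean on these libraries where they do the work, as an engineer would, in place of code of your own. Each camera call takes 0.05 s, during which the arm holds its last target. There are 200 camera calls.

## Working session

There is one attempt and no reset: what is moved stays moved. The work goes in short steps, Python scripts to look and compute and a tool call to move; the robot and the scene stay as the last step left them, time stands still between calls to the robot, and variables do not carry over. Pictures are saved under pics/ and viewed, at most 10 in all, crops included, and the job is handed in when it is done.

Besides the shell and the picture viewer there is one more tool, called after "Request:" as name(argument=value, ...), one argument or row to a line, values as JSON. apply_moves: Moves the arm, as the interface text tells. Its arguments: {"type":"object","properties":{"plan":{"type":"array"},"force":{"type":"number"}},"required":["plan"]}

```bash
mkdir -p pics; python3 - <<'E'
from station import *
import cv2
for n in("scene","top"):
    cv2.imwrite(f"pics/{n}0.png",snapshot(n)[:,:,::-1]); c=calibration(n); print(n,c)
s=sense();print(s["t"],s["tcp_pos"],s["tool_rot"],s["force"],s["finger_gap"])
E
```

```text
scene {'camera_matrix': array([[466.38215561,   0.        , 310.16392784],
       [  0.        , 466.38215561, 201.80262123],
       [  0.        ,   0.        ,   1.        ]]), 'k1': -0.026126501952606154, 'R': array([[ 0.54433662, -0.83866518,  0.01839479],
       [-0.42963533, -0.29755508, -0.85256933],
       [ 0.72049367,  0.45618165, -0.52229032]]), 't': array([-0.28947395,  0.29731292,  1.06484247])}
top {'camera_matrix': array([[430.10870778,   0.        , 319.45576065],
       [  0.        , 430.10870778, 192.49878893],
       [  0.        ,   0.        ,   1.        ]]), 'k1': -0.0593034430312938, 'R': array([[ 0.00623198, -0.99995524,  0.00711892],
       [-0.99432255, -0.0069528 , -0.10618063],
       [ 0.10622538, -0.00641679, -0.99432137]]), 't': array([0.02085739, 0.56990801, 1.12398282])}
0.1 [0.18899623 0.59506308 0.23042529] [ 1.53269238e-01  9.88183973e-01 -9.33386837e-04 -3.22741591e-04] [ 0.07044777 -0.02467635  0.51830088] 1.0016184786342686
```

View pics/scene0.png

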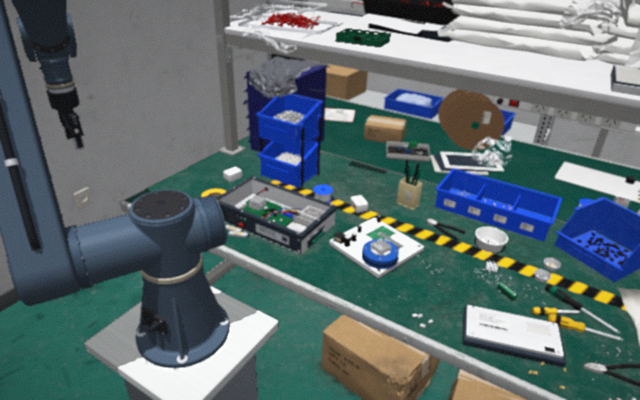

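View pics/top0.png

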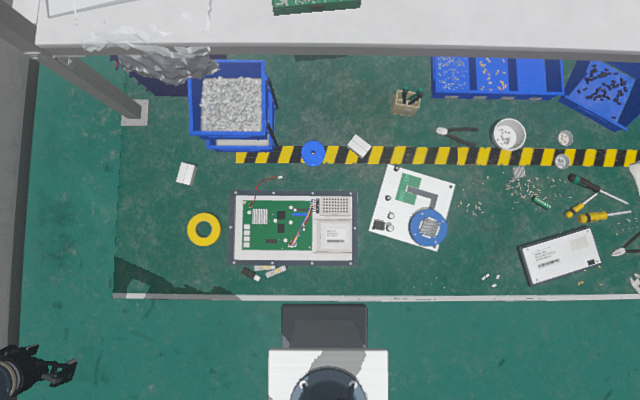

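The top view shows the plate near (412,207), with the pallet and heat sink at (428,228) and the black parts at its left edge. There are two white boxes, at (187,173) and (359,146). The one at (359,146) is farther to the robot's right, so it is the bystander. I'll enlarge that region to confirm it.

```bash
cat > h.py <<'E'
import numpy as np, cv2
from station import *
def ray(n,u,v):
    c=calibration(n);K=c["camera_matrix"]
    d=cv2.undistortPoints(np.array([[[u,v]]],float),K,np.array([c["k1"],0,0,0,0.]))[0,0]
    R=c["R"];return -R.T@c["t"],R.T@np.array([d[0],d[1],1])
def onz(n,u,v,z):
    o,d=ray(n,u,v);return o+d*(z-o[2])/d[2]
def px(n,X):
    c=calibration(n);p=c["R"]@np.array(X)+c["t"];a=p[:2]/p[2];a=a*(1+c["k1"]*(a@a))
    return c["camera_matrix"][[0,1],[0,1]]*a+c["camera_matrix"][:2,2]
def tri(u1,u2):
    A=[];b=[]
    (o,d),(p,e)=ray("top",*u1),ray("scene",*u2)
    s=np.linalg.lstsq(np.c_[d,-e],p-o,rcond=None)[0]
    return (o+d*s[0]+p+e*s[1])/2, np.linalg.norm(o+d*s[0]-p-e*s[1])
E
python3 - <<'E'
import cv2
a=cv2.imread("pics/top0.png")[125:260,335:475]
b=cv2.imread("pics/scene0.png")[185:285,320:435]
cv2.imwrite("pics/c1.png",cv2.resize(a,None,fx=4.4,fy=4.4,interpolation=2))
cv2.imwrite("pics/c2.png",cv2.resize(b,None,fx=6,fy=6,interpolation=2))
E
```

```text
(no output)
```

View pics/c1.png

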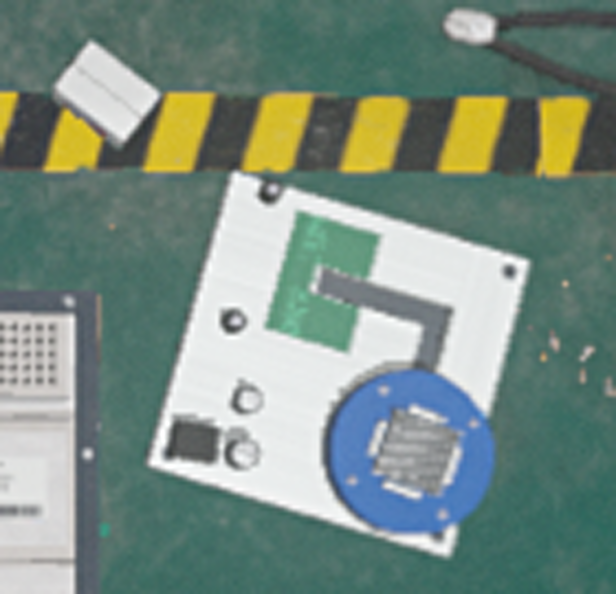

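View pics/c2.png

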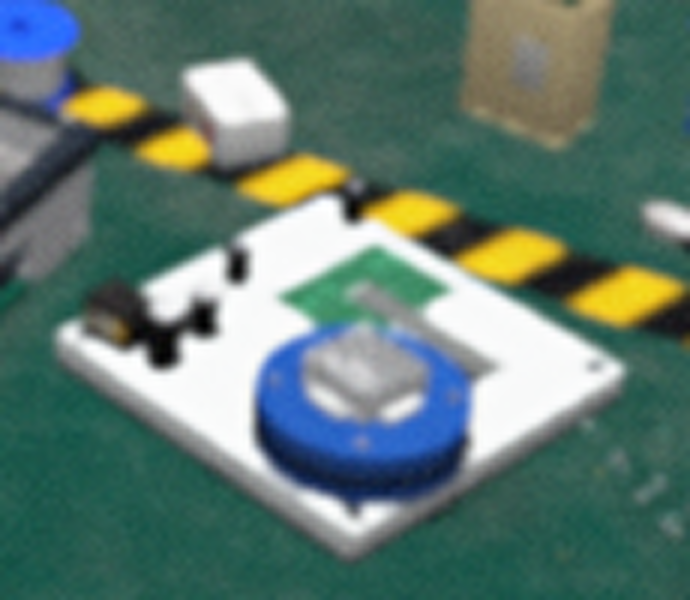

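The crop confirms the part box at full-frame (359,146). The plate corners in the crop are (233,173), (529,262), (450,556) and (149,464). The slot corner is near (435,312) and the slot end near (320,278). The caps and relay lie at the left near edge. Next I'll measure the plate frame and pallet in both views.

```bash
cat >> h.py <<'E'
def plate_frame():
    """rigid fit of the plate's top corners (top view, z=.018)"""
    im=cv2.imread("pics/top0.png");hsv=cv2.cvtColor(im,cv2.COLOR_BGR2HSV)
    m=((hsv[...,1]<40)&(hsv[...,2]>150)).astype(np.uint8)
    m|=cv2.inRange(hsv,(100,130,60),(125,255,255))
    w=np.zeros_like(m);w[160:255,366:458]=1;m=(m*w>0).astype(np.uint8)
    c=max(cv2.findContours(m,0,1)[0],key=cv2.contourArea)
    # edge lines from hull points near rough corners
    rough=np.array([(233,173),(529,262),(450,556),(149,464)])/4.4+[335,125]
    pts=c[:,0].astype(float);L=[]
    for i in range(4):
        a,b=rough[i],rough[(i+1)%4];l=np.linalg.norm(b-a);t=(b-a)/l;n=np.array([-t[1],t[0]])
        s=(pts-a)@t;d=(pts-a)@n;k=(s>.1*l)&(s<.9*l)&(abs(d)<2)
        v=cv2.fitLine(pts[k].astype(np.float32),cv2.DIST_HUBER,0,.01,.01).ravel();L.append(np.cross([v[2],v[3],1],[v[2]+v[0],v[3]+v[1],1]))
    co=[]
    for i in range(4):
        p=np.cross(L[i-1],L[i]);co.append(p[:2]/p[2])
    W=np.array([onz("top",*p,.018)[:2] for p in co])
    M=np.array([(.1,.112),(.1,-.08),(-.09,-.08),(-.09,.112)])
    A=M-M.mean(0);B=W-W.mean(0);H=A.T@B
    th=np.arctan2(H[0,1]-H[1,0],H[0,0]+H[1,1]);R=np.array([[np.cos(th),-np.sin(th)],[np.sin(th),np.cos(th)]])
    o=W.mean(0)-R@M.mean(0)
    return R,o,th,np.array(co),np.linalg.norm(W-(M@R.T+o),axis=1)
def pallet(n,im,win,z=.046):
    h=cv2.cvtColor(im,cv2.COLOR_BGR2HSV);m=cv2.inRange(h,(100,130,110),(125,255,255))
    w=np.zeros_like(m);w[win[0]:win[1],win[2]:win[3]]=255;m&=w
    c=max(cv2.findContours(m,0,1)[0],key=cv2.contourArea)
    return cv2.fitEllipse(cv2.convexHull(c))
E
python3 - <<'E'
from h import *
R,o,th,co,e=plate_frame();print("plate",o.round(4),round(th,4),co.round(1).tolist(),e.round(4))
T=cv2.imread("pics/top0.png");S=cv2.imread("pics/scene0.png")
et=pallet("top",T,(160,255,385,458));es=pallet("scene",S,(225,275,355,405));print(et,es)
P=onz("top",*et[0],.046);print("pallet top-view",P,"track",R.T@(P[:2]-o))
# heatsink centre, rough from crops (top face centre)
hs=(np.array([417,450])/4.4+[335,125]);h2=np.array([366,362])/6+[320,185];print("hs tri",tri(hs,h2))
print("pallet tri",tri(et[0],es[0]))
for nm,a,b in[("plate bl",(149,464),(58,345)),("br",(450,556),(350,552)),("tr",(529,262),(624,368)),("slot corner outer",(452,309),(497,368)),("relay top",(192,440),(115,300))]:
    print(nm,tri(np.array(a)/4.4+[335,125],np.array(b)/6+[320,185]))
    
for nm,p,z in[("relay",(192,440),.042),("capA",(247,398),.044),("capB",(240,453),.05),("box",(107,88),.03),("post1",(232,318),.038),("post2",(270,190),.038),("slotcorner",(435,312),.018),("slot end",(325,280),.018)]:
    X=onz("top",*(np.array(p)/4.4+[335,125]),z);print(nm,X.round(4),(R.T@(X[:2]-o)).round(4))
print(px("scene",[*(R@[-.09,.112]+o),.018]),px("scene",[*(R@[.1,-.08]+o),.018]))
E
```

```text
plate [ 0.5241 -0.2414] -0.2868 [[387.7, 163.6], [454.7, 184.0], [437.5, 251.2], [368.4, 230.0]] [0.0005 0.0007 0.002  0.0013]
((428.15625, 227.62326049804688), (36.012020111083984, 37.086097717285156), 133.83265686035156) ((380.2640686035156, 250.77468872070312), (23.13844871520996, 35.914947509765625), 97.11253356933594)
pallet top-view [ 0.47683882 -0.26279565  0.046     ] track [-0.03928967 -0.03386049]
hs tri (array([ 0.477099  , -0.2623984 ,  0.06231135]), np.float64(0.0009264284775675458))
pallet tri (array([ 0.47653826, -0.26262381,  0.0444018 ]), np.float64(0.0013244637152899851))
plate bl (array([ 0.46877298, -0.1089344 ,  0.01279316]), np.float64(0.001971171255107192))
br (array([ 0.41245017, -0.29325141,  0.01227535]), np.float64(0.004798681418438263))
tr (array([ 0.59482174, -0.34568498,  0.02118563]), np.float64(0.0014104550551688043))
slot corner outer (array([ 0.56452874, -0.29575484,  0.01921595]), np.float64(0.0045685472387439665))
relay top (array([ 0.4826123 , -0.13131737,  0.04030582]), np.float64(0.0025592874565037666))
relay [ 0.4833 -0.1322  0.042 ] [-0.0701  0.0933]
capA [ 0.5086 -0.1652  0.044 ] [-0.0365  0.0687]
capB [ 0.4754 -0.1597  0.05  ] [-0.0698  0.0647]
box [ 0.7005 -0.0831  0.03  ] [0.1244 0.2018]
post1 [ 0.5574 -0.1577  0.038 ] [0.0082 0.0898]
post2 [ 0.6362 -0.1819  0.038 ] [0.0907 0.0888]
slotcorner [ 0.5639 -0.2875  0.018 ] [ 0.0512 -0.0329]
slot end [ 0.5834 -0.2191  0.018 ] [0.0505 0.0382]
[330.08834733 240.85104155] [424.66859038 246.81887544]
```

Request:
apply_moves(
  plan=[
    [-0.05,-0.03,0,0,0,-0.02,-0.2],
    [-0.05,-0.03,0,0,0,0,-0.2],
    [-0.05,-0.03,0,0,0,0,-0.2],
    [-0.05,-0.03,0,0,0,0,-0.2],
    [-0.05,-0.03,0,0,0,0,-0.2],
    [-0.05,-0.03,0,0,0,0,-0.2],
    [-0.05,-0.03,0,0,0,0,-0.2],
    [-0.05,-0.03,0,0,0,0,-0.2],
  ],
)

```text
t: 1.1
tcp_pos: [0.5047, 0.2496, 0.231]
tool_rot: [0.143, 0.99, -0.0, -0.0]
force: [0.1, 0.0, -0.0]
finger_gap: 0.6
gripper_force: 0.0
```

Request:
apply_moves(
  plan=[
    [0,-0.05,0,0,0,0,-0.2],
    [0,-0.05,0,0,0,0,-0.2],
    [0,-0.05,0,0,0,0,-0.2],
    [0,-0.05,0,0,0,0,-0.2],
    [0,-0.05,0,0,0,0,-0.2],
    [0,-0.05,0,0,0,0,-0.2],
    [0,-0.05,0,0,0,0,-0.2],
    [0,-0.05,0,0,0,0,-0.2],
  ],
)

```text
t: 2.1
tcp_pos: [0.3896, -0.1338, 0.2313]
tool_rot: [0.143, 0.99, 0.0, 0.0]
force: [0.9, -0.4, 0.6]
finger_gap: 0.602
gripper_force: 0.0
```

```bash
cat >> h.py <<'E'
def where():
    R,o,*_=plate_frame();s=sense();p=s["tcp_pos"]
    from scipy.spatial.transform import Rotation as Ro
    M=Ro.from_quat(s["tool_rot"]).as_matrix()
    print("t",round(s["t"],2),"tcp track mm",(1e3*(R.T@(p[:2]-o))).round(1),"z",(1e3*p[2]).round(1),"tool x in track deg",np.degrees(np.arctan2(*(R.T@M[:2,0])[::-1])).round(2),"zaxis",M[:,2].round(3),"F track",(R.T@s["force"][:2]).round(1),s["force"][2].round(1),"gap",round(s["finger_gap"],2),"q",s["q"].round(2))
E
python3 -c "from h import *;where()"
```

```text
t 2.1 tcp track mm [-159.5   65.2] z 231.3 tool x in track deg 179.94 zaxis [ 0.  0. -1.] F track [ 1.  -0.1] 0.6 gap 0.6 q [-0.6   0.24  1.94  0.    0.96 -1.89]
```

Request:
apply_moves(
  plan=[
    [-0.023,-0.05,0,0,0,0,-0.2],
    [-0.023,-0.049,0,0,0,0,-0.2],
    [0,0,0.05,0,0,0,-0.2],
    [0,0,0.05,0,0,0,-0.2],
    [0,0,0.05,0,0,0,-0.2],
    [0,0,0.03,0,0,0,-0.2],
    [0,0,0.015,0,0,0,-0.2],
    [0,0,0.01,0,0,0,-0.2],
  ],
)

```text
t: 3.1
tcp_pos: [0.4065, -0.2405, 0.0259]
tool_rot: [0.143, 0.99, -0.0, 0.0]
force: [0.0, 0.1, 0.8]
finger_gap: 0.601
gripper_force: 0.0
```

```bash
python3 - <<'E'
from h import *
where()
a=snapshot("top")[:,:,::-1];b=snapshot("scene")[:,:,::-1]
a=cv2.resize(a[155:275,355:465],None,fx=4,fy=4);b=cv2.resize(b[175:295,310:410],None,fx=4,fy=4)
cv2.imwrite("pics/d1.png",np.hstack([cv2.resize(a,(400,480)),b[:, :400]]))
E
```

```text
t 3.1 tcp track mm [-113.   -32.4] z 25.9 tool x in track deg 179.95 zaxis [ 0. -0. -1.] F track [0.  0.1] 0.8 gap 0.6 q [-0.77  0.7   1.96  0.    0.48 -2.05]
```

View pics/d1.png

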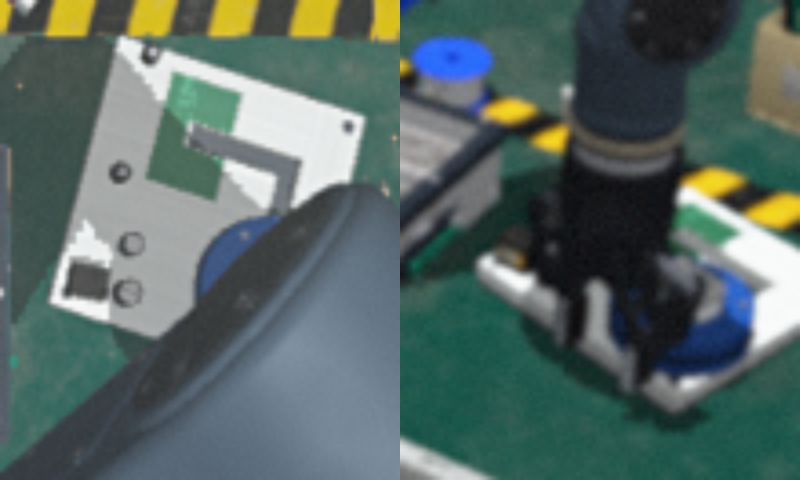

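The fingertips straddle the near side of the pallet in both views and touch nothing. Now I'll push.

Request:
apply_moves(
  plan=[
    [-0.005,-0.002,0,0,0,0,-0.2],
    [-0.005,0,0,0,0,0,-0.2],
    [-0.005,0,0,0,0,0,-0.2],
    [-0.005,0,0,0,0,0,-0.2],
    [-0.005,0,0,0,0,0,-0.2],
    [-0.005,0,0,0,0,0,-0.2],
    [-0.005,0,0,0,0,0,-0.2],
    [-0.005,0,0,0,0,0,-0.2],
  ],
)

```text
t: 4.2
tcp_pos: [0.4443, -0.2536, 0.0263]
tool_rot: [0.143, 0.99, 0.0, -0.0]
force: [-3.1, 1.2, 2.0]
finger_gap: 0.594
gripper_force: 1.5
```

```bash
python3 - <<'E'
from h import *
where()
S=snapshot("scene")[:,:,::-1];cv2.imwrite("pics/d2.png",cv2.resize(S[175:285,310:430],None,fx=5,fy=5))
E
```

```text
t 4.2 tcp track mm [-73.1 -34.3] z 26.3 tool x in track deg 179.94 zaxis [-0.  0. -1.] F track [-3.3  0.3] 2.0 gap 0.59 q [-0.74  0.72  1.86 -0.    0.56 -2.02]
```

View pics/d2.png

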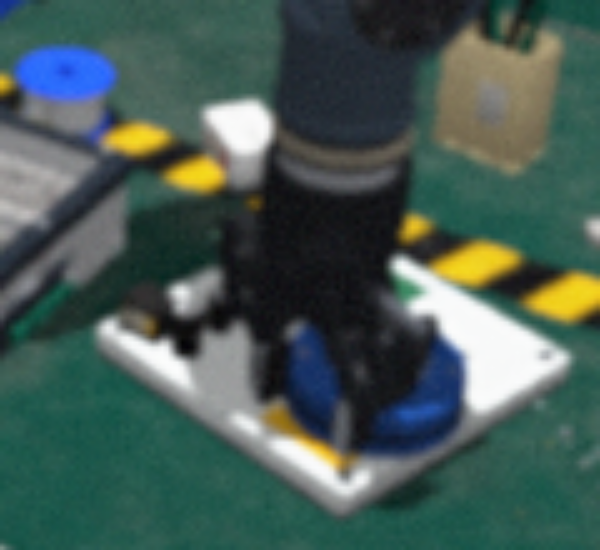

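The pallet slides flat between both fingertips at about 3 N, and the yellow start field now shows behind it.

Request:
apply_moves(
  plan=[
    [-0.007,0,0,0,0,0,-0.2],
    [-0.007,0,0,0,0,0,-0.2],
    [-0.007,0,0,0,0,0,-0.2],
    [-0.007,0,0,0,0,0,-0.2],
    [-0.007,0,0,0,0,0,-0.2],
    [-0.007,0,0,0,0,0,-0.2],
    [-0.007,0,0,0,0,0,-0.2],
    [-0.005,0,0,0,0,0,-0.2],
  ],
)

```text
t: 5.25
tcp_pos: [0.4966, -0.2692, 0.0263]
tool_rot: [0.143, 0.99, -0.0, 0.0]
force: [-2.3, 0.7, 0.4]
finger_gap: 0.6
gripper_force: 1.2
```

Request:
apply_moves(
  plan=[
    [-0.003,0,0,0,0,0,-0.2],
    [-0.003,0,0,0,0,0,-0.2],
    [-0.002,0,0,0,0,0,-0.2],
  ],
)

```text
t: 5.62
tcp_pos: [0.5036, -0.2712, 0.0263]
tool_rot: [0.143, 0.99, 0.0, -0.0]
force: [-1.5, 0.2, 0.9]
finger_gap: 0.6
gripper_force: 1.3
```

```bash
python3 -c "from h import *;where()"
```

```text
t 5.62 tcp track mm [-11.2 -34.4] z 26.3 tool x in track deg 179.94 zaxis [-0.  0. -1.] F track [-1.5 -0.3] 0.9 gap 0.6 q [-0.69  0.76  1.71  0.    0.68 -1.97]
```

Request:
apply_moves(
  plan=[
    [-0.002,0,0,0,0,0,-0.2],
    [-0.002,0,0,0,0,0,-0.2],
    [-0.001,0,0,0,0,0,-0.2],
  ],
)

```text
t: 6.0
tcp_pos: [0.5086, -0.2727, 0.0263]
tool_rot: [0.143, 0.99, -0.0, 0.0]
force: [-2.0, 1.8, 1.6]
finger_gap: 0.601
gripper_force: 1.3
```

Request:
apply_moves(
  plan=[
    [-0.001,0,0,0,0,0,-0.2],
    [-0.001,0,0,0,0,0,-0.2],
  ],
)

```text
t: 6.25
tcp_pos: [0.5103, -0.2732, 0.0263]
tool_rot: [0.143, 0.99, 0.0, -0.0]
force: [-2.6, 1.7, 1.3]
finger_gap: 0.601
gripper_force: 1.3
```

Request:
apply_moves(
  plan=[
    [-0.001,0,0,0,0,0,-0.2],
  ],
)

```text
t: 6.38
tcp_pos: [0.5113, -0.2735, 0.0263]
tool_rot: [0.143, 0.99, 0.0, -0.0]
force: [-1.9, 0.9, -0.0]
finger_gap: 0.598
gripper_force: 1.3
```

```bash
python3 -c "
from h import *;where()
S=snapshot('scene')[:,:,::-1];e=pallet('scene',S,(215,275,355,415));P=onz('scene',*e[0],.046)
R,o,*_=plate_frame();print(e,R.T@(P[:2]-o))"
```

```text
t 6.38 tcp track mm [ -3.2 -34.4] z 26.3 tool x in track deg 179.94 zaxis [-0.  0. -1.] F track [-2.1  0.3] -0.0 gap 0.6 q [-0.68  0.77  1.69 -0.    0.69 -1.97]
((410.1800842285156, 246.912109375), (4.016488552093506, 9.04244613647461), 76.13159942626953) [ 0.03506804 -0.07540861]
```

No end stop felt yet, so I'll keep going in small steps until the force rises.

Request:
apply_moves(
  plan=[
    [-0.001,0,0,0,0,0,-0.2],
  ],
)

```text
t: 6.55
tcp_pos: [0.5121, -0.2737, 0.0263]
tool_rot: [0.143, 0.99, 0.0, -0.0]
force: [-3.5, 0.7, 0.7]
finger_gap: 0.601
gripper_force: 1.8
```

Request:
apply_moves(
  plan=[
    [-0.001,0,0,0,0,0,-0.2],
  ],
)

```text
t: 6.68
tcp_pos: [0.5123, -0.2737, 0.0262]
tool_rot: [0.143, 0.99, 0.0, -0.001]
force: [-5.4, 0.7, 2.4]
finger_gap: 0.601
gripper_force: 2.7
```

Request:
apply_moves(
  plan=[
    [-0.001,0,0,0,0,0,-0.2],
  ],
)

```text
t: 6.8
tcp_pos: [0.5124, -0.2737, 0.0262]
tool_rot: [0.143, 0.99, 0.001, -0.002]
force: [-7.1, 0.3, 5.0]
finger_gap: 0.599
gripper_force: 3.7
```

The stop is felt: 7 N with the TCP no longer advancing, so the pin is at the corner. I'll back off and lift.

Request:
apply_moves(
  plan=[
    [0.003,0,0,0,0,0,-0.2],
    [0.02,0,0,0,0,0,-0.2],
    [0.04,0,0,0,0,0,-0.2],
    [0,0,-0.06,0,0,0,-0.2],
    [0,0,-0.06,0,0,0,-0.2],
    [0,-0.05,0,0,0,0.18,-0.2],
    [0,0,0,0,0,0.18,-0.2],
    [0,0,0,0,0,0.18,-0.2],
  ],
)

```text
t: 7.8
tcp_pos: [0.4408, -0.3063, 0.1471]
tool_rot: [0.406, 0.914, -0.001, 0.002]
force: [0.7, 0.3, 0.5]
finger_gap: 0.601
gripper_force: 0.0
```

Request:
apply_moves(
  plan=[
    [0,0,0,0,0,0.18,-0.2],
    [0,0,0,0,0,0.18,-0.2],
    [0,0,0,0,0,0.18,-0.2],
    [0,0,0,0,0,0.18,-0.2],
    [0,0,0,0,0,0.18,-0.2],
    [0,0,0,0,0,0.131,-0.2],
  ],
)

```text
t: 8.55
tcp_pos: [0.4409, -0.3055, 0.1467]
tool_rot: [0.803, 0.596, 0.001, 0.002]
force: [0.5, 0.1, -0.7]
finger_gap: 0.602
gripper_force: 0.0
```

```bash
python3 - <<'E'
from h import *
where()
a=snapshot("top")[:,:,::-1];b=snapshot("scene")[:,:,::-1]
a=cv2.resize(a[155:275,360:460],None,fx=4,fy=4);b=cv2.resize(b[175:295,330:430],None,fx=4,fy=4)
cv2.imwrite("pics/d3.png",np.hstack([a,b]))
E
```

```text
t 8.55 tcp track mm [-61.7 -85. ] z 146.7 tool x in track deg 89.65 zaxis [ 0.003 -0.003 -1.   ] F track [0.4 0.2] -0.7 gap 0.6 q [-0.81  0.53  1.74  0.    0.87 -0.52]
```

View pics/d3.png

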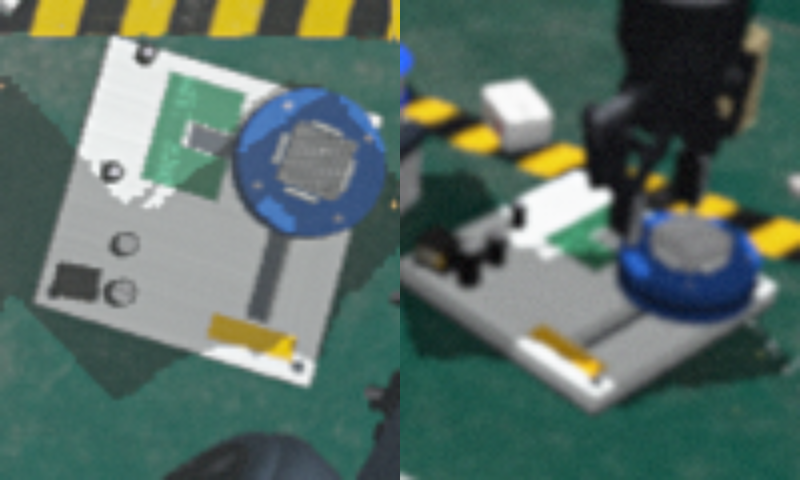

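The pallet sits at the corner with its centre near top-view px (437,195), the heat sink is in place, and the bystanders are undisturbed. I'll go round to the pallet's right side.

Request:
apply_moves(
  plan=[
    [-0.027,0.03,0,0,0,-0.006,-0.2],
    [0,0.04,0,0,0,0,-0.2],
    [0,0.042,0,0,0,0,-0.2],
    [0,0,0.05,0,0,0,-0.2],
    [0,0,0.04,0,0,0,-0.2],
    [0,0,0.02,0,0,0,-0.2],
    [0,0,0.01,0,0,0,-0.2],
    [0,0,0,0,0,0,-0.2],
  ],
)

```text
t: 9.65
tcp_pos: [0.5398, -0.3621, 0.0266]
tool_rot: [0.799, 0.601, 0.0, 0.0]
force: [-0.1, -0.3, -0.2]
finger_gap: 0.596
gripper_force: 0.0
```

```bash
python3 -c "from h import *;where()"
```

```text
t 9.65 tcp track mm [  49.2 -111.3] z 26.6 tool x in track deg 90.3 zaxis [ 0.001 -0.001 -1.   ] F track [ 0.  -0.3] -0.2 gap 0.6 q [-0.76  0.82  1.5   0.    0.82 -0.48]
```

Request:
apply_moves(
  plan=[
    [0.005,0.001,0,0,0,0.005,-0.2],
    [0.005,0,0,0,0,0,-0.2],
    [0.005,0,0,0,0,0,-0.2],
    [0.005,0,0,0,0,0,-0.2],
    [0.005,0,0,0,0,0,-0.2],
    [0.005,0,0,0,0,0,-0.2],
    [0.005,0,0,0,0,0,-0.2],
    [0.005,0,0,0,0,0,-0.2],
  ],
)

```text
t: 10.65
tcp_pos: [0.5518, -0.3237, 0.0265]
tool_rot: [0.801, 0.599, -0.0, 0.0]
force: [-0.7, -1.8, 1.0]
finger_gap: 0.603
gripper_force: 1.2
```

```bash
python3 - <<'E'
from h import *
where()
a=snapshot("top")[:,:,::-1];b=snapshot("scene")[:,:,::-1]
a=cv2.resize(a[155:275,360:460],None,fx=4,fy=4);b=cv2.resize(b[175:295,330:430],None,fx=4,fy=4)
cv2.imwrite("pics/d4.png",np.hstack([a,b]))
E
```

```text
t 10.65 tcp track mm [ 49.9 -71.1] z 26.5 tool x in track deg 89.99 zaxis [ 0.    -0.001 -1.   ] F track [-0.1 -1.9] 1.0 gap 0.6 q [-0.7   0.81  1.53 -0.    0.8  -0.42]
```

View pics/d4.png

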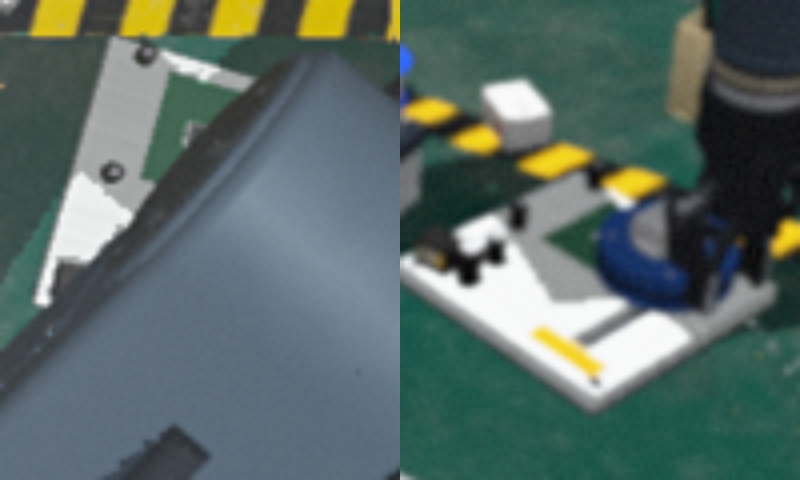

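The pallet has rounded the corner flat and is moving along the short leg.

Request:
apply_moves(
  plan=[
    [0.006,0,0,0,0,0,-0.2],
    [0.006,0,0,0,0,0,-0.2],
    [0.006,0,0,0,0,0,-0.2],
    [0.006,0,0,0,0,0,-0.2],
    [0.006,0,0,0,0,0,-0.2],
    [0.006,0,0,0,0,0,-0.2],
    [0.004,0,0,0,0,0,-0.2],
    [0.003,0,0,0,0,0,-0.2],
  ],
)

```text
t: 11.75
tcp_pos: [0.5639, -0.2821, 0.0263]
tool_rot: [0.801, 0.599, -0.0, 0.0]
force: [-0.0, -2.7, 2.3]
finger_gap: 0.596
gripper_force: 1.5
```

Request:
apply_moves(
  plan=[
    [0.002,0,0,0,0,0,-0.2],
    [0.002,0,0,0,0,0,-0.2],
    [0.001,0,0,0,0,0,-0.2],
    [0.001,0,0,0,0,0,-0.2],
  ],
)

```text
t: 12.25
tcp_pos: [0.5655, -0.2766, 0.0264]
tool_rot: [0.801, 0.599, 0.0, 0.0]
force: [-0.6, -3.4, 2.8]
finger_gap: 0.602
gripper_force: 1.5
```

Request:
apply_moves(
  plan=[
    [0.001,0,0,0,0,0,-0.2],
    [0.001,0,0,0,0,0,-0.2],
  ],
)

```text
t: 12.5
tcp_pos: [0.5661, -0.2746, 0.0263]
tool_rot: [0.801, 0.599, -0.0, 0.0]
force: [-0.5, -3.5, 1.9]
finger_gap: 0.6
gripper_force: 1.5
```

```bash
python3 -c "from h import *;where()"
```

```text
t 12.5 tcp track mm [ 49.7 -20. ] z 26.3 tool x in track deg 89.99 zaxis [ 0. -0. -1.] F track [ 0.5 -3.5] 1.9 gap 0.6 q [-0.63  0.81  1.55 -0.    0.78 -0.34]
```

Request:
apply_moves(
  plan=[
    [0.001,0,0,0,0,0,-0.2],
    [0.001,0,0,0,0,0,-0.2],
  ],
)

```text
t: 12.75
tcp_pos: [0.5667, -0.2727, 0.0263]
tool_rot: [0.801, 0.599, 0.0, 0.0]
force: [0.2, -2.8, 1.4]
finger_gap: 0.601
gripper_force: 1.5
```

Request:
apply_moves(
  plan=[
    [0.001,0,0,0,0,0,-0.2],
  ],
)

```text
t: 12.88
tcp_pos: [0.5669, -0.2717, 0.0263]
tool_rot: [0.801, 0.599, -0.0, 0.0]
force: [-0.8, -3.0, 2.1]
finger_gap: 0.6
gripper_force: 1.6
```

Request:
apply_moves(
  plan=[
    [0.001,0,0,0,0,0,-0.2],
    [0,0,0,0,0,0,-0.2],
  ],
)

```text
t: 13.12
tcp_pos: [0.5672, -0.2706, 0.0263]
tool_rot: [0.801, 0.599, 0.0, -0.0]
force: [0.1, -2.4, 2.1]
finger_gap: 0.601
gripper_force: 1.3
```

Request:
apply_moves(
  plan=[
    [0.001,0,0,0,0,0,-0.2],
    [0,0,0,0,0,0,-0.2],
  ],
)

```text
t: 13.38
tcp_pos: [0.5675, -0.27, 0.0263]
tool_rot: [0.801, 0.599, -0.0, 0.0]
force: [-1.5, -4.2, 2.1]
finger_gap: 0.598
gripper_force: 1.9
```

Request:
apply_moves(
  plan=[
    [0.001,0,0,0,0,0,-0.2],
    [0,0,0,0,0,0,-0.2],
  ],
)

```text
t: 13.62
tcp_pos: [0.5676, -0.2699, 0.0264]
tool_rot: [0.801, 0.599, -0.001, 0.001]
force: [-3.0, -5.4, 2.4]
finger_gap: 0.6
gripper_force: 2.9
```

The end stop is reached. I'll back off, lift, and move clear for a check.

Request:
apply_moves(
  plan=[
    [-0.003,0,0,0,0,0,-0.2],
    [-0.02,0,0,0,0,0,-0.2],
    [-0.04,0,0,0,0,0,-0.2],
    [-0.03,0,0,0,0,0,-0.2],
    [0,0,-0.06,0,0,0,-0.2],
    [0,0,-0.06,0,0,0,-0.2],
    [-0.05,-0.03,0,0,0,0,-0.2],
    [-0.05,-0.03,0,0,0,0,-0.2],
  ],
)

```text
t: 14.62
tcp_pos: [0.455, -0.438, 0.1473]
tool_rot: [0.8, 0.599, 0.0, 0.001]
force: [-0.7, -0.1, -0.5]
finger_gap: 0.603
gripper_force: 0.0
```

```bash
python3 - <<'E'
from h import *
where()
T=snapshot("top")[:,:,::-1];b=snapshot("scene")[:,:,::-1]
R,o,*_=plate_frame();e=pallet("top",T,(150,240,375,450));P=onz("top",*e[0],.046);print(e,R.T@(P[:2]-o))
a=cv2.resize(T[125:245,345:445],None,fx=4,fy=4);b=cv2.resize(b[175:295,330:430],None,fx=4,fy=4)
cv2.imwrite("pics/d5.png",np.hstack([a,b]))
E
```

```text
t 14.62 tcp track mm [ -10.6 -208.1] z 147.3 tool x in track deg 90.09 zaxis [ 0.001 -0.001 -1.   ] F track [-0.7 -0.3] -0.5 gap 0.6 q [-0.94  0.63  1.49  0.    1.01 -0.66]
((411.2289123535156, 187.74197387695312), (34.930076599121094, 36.22819137573242), 170.0941162109375) [0.04980315 0.03762849]
```

View pics/d5.png

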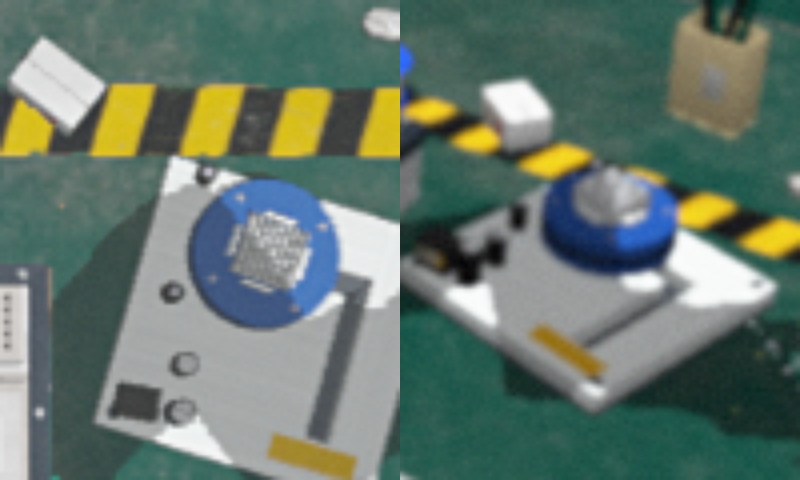

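The pallet lies flat in the green station with its centre at top-view px (411,188). That is track (49.8, 37.6) mm, which agrees with the end stop within about 2 mm. The heat sink is in its place and the bystanders are unmoved, so I'll hand it in.

```bash
python3 -c "
from station import *
print(sign_off())"
```

```text
the job is handed in; nothing more can be done
None
```

I pushed the pallet round the slot to the end stop in the green station and handed the job in; no verdict came back. In my last pictures the heat sink was in its place and the bystanders in view had not moved (the spool and tape were outside those crops).

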